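Slide a carved frame rail past the lamp post into its bay

TASK

Put the carved frame rail away in its cork-lined bay by pushing it along the bench with your fingertips: angle its right-hand end (as seen from the robot) in behind the lamp post, then push the left-hand end in after it, until the whole rail lies along the back of the bay, against the cork. The paint is fragile: keep the rail flat on the bench (never lift it), touch only its plain brown wood and not the painted carving on top, and do not force it against the post. Leave the jar, the cup and the brush where they are, and take your hand away at the end.

Things in the scene. Friction and masses are not known exactly. Their poses are not given: they have to be found in the camera images.
- rail: loose carved frame rail lying flat, 280 x 36 mm, about 0.25 kg; plain brown wooden body 20 mm high with square ends, painted carving along its top. Origin: centre of its underside; y runs along it (left-hand end at +y), x across (+x side goes to the back of the bay), z up. Starts in front of the bay's mouth, displaced to the left, within about 15 degrees of parallel to the bay
- rail_end_left (a point): centre of the rail's left-hand (+y) end face, 10 mm above its underside
- rail_end_right (a point): centre of the rail's right-hand (-y) end face, 10 mm above its underside
- carving: red, gold and green painted carving fixed on top of the rail, 20 mm wide, 244 mm long, from 20 to 32 mm above the bench: 8 mm in from the rail's long sides, 18 mm short of its ends; must not be touched. Origin: centre of its underside, on the rail's top
- bay: fixed bay of cork-faced wooden battens 30 mm high on three sides, open to the robot. Origin: on the bench, middle of the open mouth; x into the bay, y along the mouth to the left. Inside 90 mm deep (back cork at x = +90 mm) and 350 mm long (side corks at y = +175 and -175 mm); side battens 28 mm thick, from x = 0. No step: the flat bench runs on into it, under thin paper
- post: fixed empty lamp socket bolted to the bench before the right part of the bay's mouth: steel tube 25 mm in diameter, 55 mm high, with a foot collar 40 mm in diameter, 10 mm high, and a small clamp screw on its right side. Origin: its axis, on the bench
- jar: loose amber glass jar with white lid, 52 mm in diameter, 70 mm high, standing to the right of the post; origin at the centre of its underside; leave it alone
- cup: loose white ceramic cup, 68 mm in diameter at the rim, 60 mm high, standing to the left of the bay; origin at the centre of its underside; leave it alone
- brush: loose brush, 170 mm long, lying behind the bay; origin under its middle; leave it alone

How it is judged:
By the outcome, as a careful person would: the job done as asked, in the order asked, and still so for the second after the job is handed in, with the robot touching nothing.
It also fails if it takes over 72 s, if anything falls off the work surface, if the arm or the gripper's body presses on something with over 40 N, if the wrist force passes 120 N, or if a joint passes its speed limit or range.

ROBOT

A 6-joint arm with a two-finger parallel gripper is mounted at the origin on the work surface. World frame = base frame: x ahead of the robot, y to its left, z up, the work surface at z = 0. Lengths are in m, angles in rad, forces in N, time in s.
With the tool pointing down it reaches from about 0.225 to 0.875 m from the base axis. Payload 3.4 kg.
Tool frame: the origin (TCP) lies on the mounting face of the last link; the fingertips stand 173 mm ahead of it and the grasp point (between the pads) lies 155 mm ahead of it; x points along the fingers, y is the direction in which the jaws open and shut, and the axes are right-handed (so a half turn about x gives the same grasp; the last joint's range is limited). The gripper opens to 85 mm and grips with 20 to 120 N. Pads are 22 mm wide; open, the fingers measure 114 mm over their backs; the gripper's body (76 mm by 85 mm) begins 54 mm behind the grasp point. The pads swing forward as they close: fully open they stand 13 mm farther back than shut.
Start: joints at [-1.384, 0.276, 1.505, -0, 1.361, -0.121], TCP at [0.174, -0.548, 0.405] pointing down, gripper open.
Joint ranges: [-2.89, 2.89], [-0.75, 2.08], [0.22, 2.7], [-1.18, 4.32], [0.11, 2.71], [-2.7, 2.7]. Speed limits (rad/s): [2.57, 2.57, 3.14, 3.14, 3.14, 3.14].

INTERFACE

Orientations are given as a unit quaternion [w, x, y, z].
In Python, from rig import manip gives the robot as it stands.
- The arm moves only by the tool arm_command, never from a script. Its argument "targets" is a list of rows, each an object with "dp": the shift along the tool's x, y, z in m, a list of three; "turn": the turn, a rotation vector about the tool's x, y, z in degrees, a list of three; "grip": the opening, from -1 (shut) to 1 (fully open). In form: [{"dp": [tx, ty, tz], "turn": [wx, wy, wz], "grip": grip}, ...]. A call has 1 to 8 rows; each row shifts and turns the commanded pose from where the row before left it, along the tool's axes as they then stand; what a row does not reach is not made up. A row lasts 1/10 s, in which the tool goes at most 50 mm and 8.59 degrees, less where a joint would pass 70% of its speed; a pose out of reach is approached as far as the arm can. A call with a gripper value outside its range is refused whole. The fingers move at their own pace and stop on an object; "grip_force" is the grip in N (left out, the last holds). Time passes only in rows, so rows that do not move let the fingers close. It gives the time, the measured TCP pose, the force and the opening at its end, in the units of the state.
- manip.get_state(): the state, without advancing time (a new reading comes with each control period).
- manip.get_image(name): name is "scene" or "top"; returns the picture (400x640x3 uint8, red, green, blue); there is no depth.
- manip.calibration(name): a dict with "fx", "fy", "cx", "cy" (pixels), "k1" (the pictures are not rectified: a ray, as slopes to the right and down, at radius r is drawn at 1 + k1 r^2 times it, then the intrinsics apply), "R" (3x3) and "t" (3): a world point X has camera coordinates R X + t. Camera axes: x right, y down, z forward; pixel columns grow to the right and rows downward; lengths in m; the calibration is good to about 2 mm. A picture is of the moment at which its call begins. calibration takes no time and is no camera call.
- manip.sign_off(): hands the job in, once; it reports no verdict.
The state is a dict: "clock": time; "qpos": joint angles; "qd": joint speeds; "effort": joint torques, N m; "position": TCP position; "ee_rot": TCP orientation; "contact_force": force on the tool from outside, world axes, zero at the start; "moment": the same for the moment, N m; "width": finger opening in m.
Only numpy, scipy, OpenCV 4.12 (cv2) and the standard library are available. Lean on these libraries where they do the work, as an engineer would, in place of code of your own. Each camera call takes 0.05 s, during which the arm holds its last target.

## Working session

There is one attempt and no reset: what is moved stays moved. The work goes in short steps, Python scripts to look and compute and a tool call to move; the robot and the scene stay as the last step left them, time stands still between calls to the robot, and variables do not carry over. Pictures are saved under pics/ and viewed, and the job is handed in when it is done.

Besides the shell and the picture viewer there is one more tool, called as a command line: name --argument value ..., lists and objects as JSON in quotes. arm_command: Moves the arm, as the interface text tells. Its arguments: {"type":"object","properties":{"targets":{"type":"array"},"grip_force":{"type":"number"}},"required":["targets"]}

```bash
mkdir -p pics; ls; cat > h.py <<'E'
import numpy as np, cv2
from rig import manip
def snap(n,f):
    im=manip.get_image(n); cv2.imwrite('pics/'+f,im[:,:,::-1]); return im
def px2w(n,uv,z):
    c=manip.calibration(n);R=np.array(c['R']);t=np.array(c['t']).ravel()
    out=[]
    for u,v in uv:
        d=np.array([(u-c['cx'])/c['fx'],(v-c['cy'])/c['fy']]);s=d.copy()
        for _ in range(30): s=d/(1+c['k1']*(s@s))
        r=R.T@np.array([*s,1]);o=-R.T@t
        out.append(o+r*(z-o[2])/r[2])
    return np.array(out)
def w2px(n,P):
    c=manip.calibration(n);R=np.array(c['R']);t=np.array(c['t']).ravel()
    q=np.atleast_2d(P)@R.T+t;s=q[:,:2]/q[:,2:];s=s*(1+c['k1']*(s**2).sum(1,keepdims=True))
    return s*[c['fx'],c['fy']]+[c['cx'],c['cy']]
E
python3 - <<'E'
from h import *
print(manip.get_state())
snap('top','t0.png');snap('scene','s0.png')
for n in('top','scene'):
    c=manip.calibration(n);print(c)
E
```

```text
pics
{'clock': 0.0, 'qpos': array([-1.38402063e+00,  2.76557521e-01,  1.50611657e+00, -2.40177605e-05,
        1.36070959e+00, -1.20994168e-01]), 'qd': array([ 0.00062507,  0.00096992,  0.00018763,  0.0012958 , -0.0002713 ,
        0.00079999]), 'effort': array([ 3.16214964e-04, -4.16783094e+01, -2.45806521e+01, -6.44431384e-05,
        1.10537579e-02, -6.90504038e-06]), 'position': array([ 0.17413977, -0.54776635,  0.40386741]), 'ee_rot': array([-0.10775323, -0.69872127, -0.10901845,  0.69877951]), 'contact_force': array([0.84707705, 0.06969743, 0.27745113]), 'moment': array([-0.00867235, -0.04708716, -0.04043684]), 'width': 0.08561675986411837}
{'fx': 462.9111827567159, 'fy': 462.9111827567159, 'cx': 323.0575550297911, 'cy': 198.2771399660898, 'k1': -0.01993818395027357, 'R': array([[ 0.01388912, -0.99976853,  0.0164312 ],
       [-0.98046514, -0.01684173, -0.19597059],
       [ 0.19620196, -0.01338836, -0.9804721 ]]), 't': array([0.02209819, 0.61846649, 1.06755412])}
{'fx': 398.3198254620031, 'fy': 398.3198254620031, 'cx': 318.07201601555306, 'cy': 206.59855406780318, 'k1': 0.014860366033852174, 'R': array([[ 0.09200373,  0.99559774, -0.01790142],
       [ 0.7252927 , -0.07932081, -0.68385577],
       [-0.68226521,  0.04993351, -0.72939758]]), 't': array([-0.0755516 , -0.40459294,  1.30023318])}
```

View pics/t0.png

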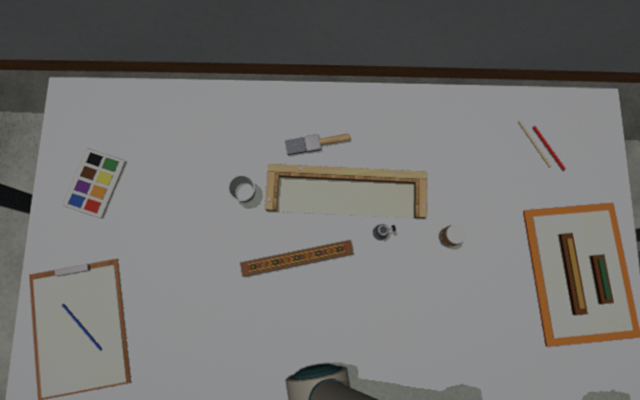

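View pics/s0.png

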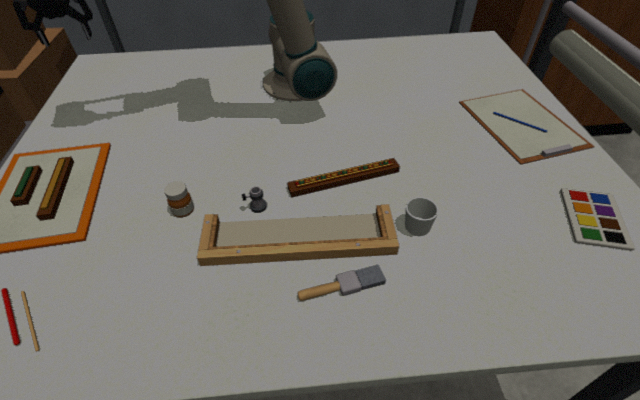

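```bash
python3 - <<'E'
from h import *
im=cv2.imread('pics/t0.png')
def crop(im,x,y,w,h,k,f):
    cv2.imwrite('pics/'+f,cv2.resize(im[y:y+h,x:x+w],None,fx=k,fy=k,interpolation=cv2.INTER_CUBIC))
crop(im,225,155,130,130,4,'c1.png')
crop(im,350,155,130,110,5,'c2.png')
im=cv2.imread('pics/s0.png')
crop(im,160,145,260,130,3,'c3.png')
E
```

```text
(no output)
```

View pics/c1.png

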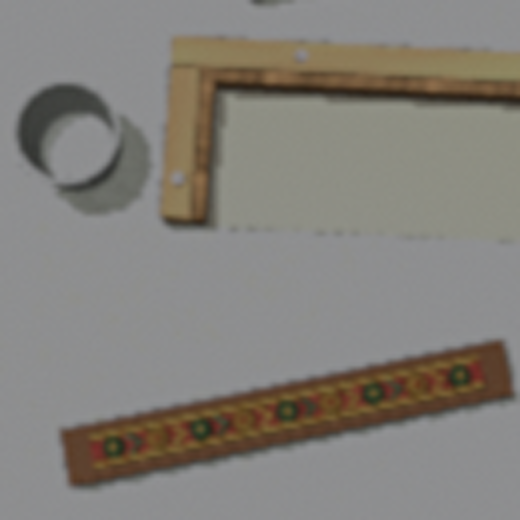

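View pics/c2.png

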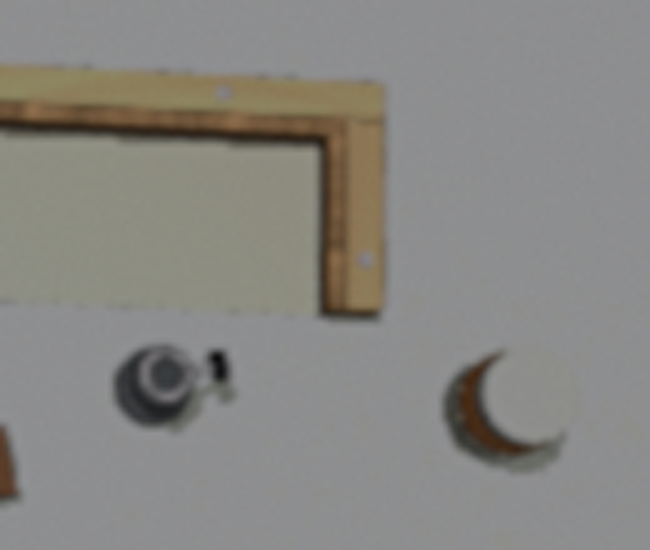

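View pics/c3.png

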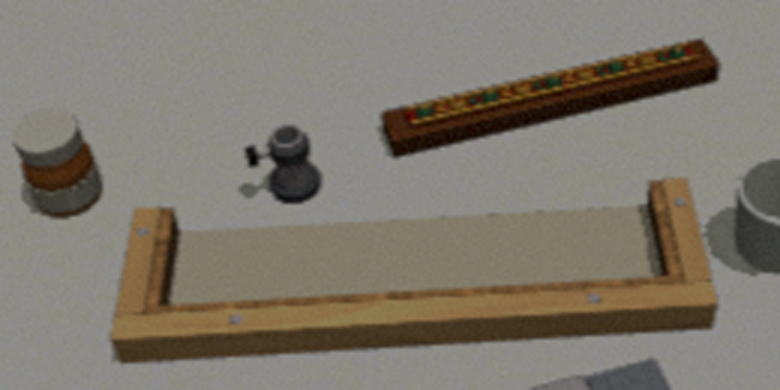

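```bash
python3 - <<'E'
from h import *
A=lambda p:[( (x+.5)/4-.5+225,(y+.5)/4-.5+155) for x,y in p]
B=lambda p:[( (x+.5)/5-.5+350,(y+.5)/5-.5+155) for x,y in p]
C=lambda p:[( (x+.5)/3-.5+160,(y+.5)/3-.5+145) for x,y in p]
np.set_printoptions(precision=4,suppress=True)
for n in('top','scene'):
    c=manip.calibration(n);print(n,-np.array(c['R']).T@np.array(c['t']).ravel())
r=px2w('top',A([(62,430),(73,487),(513,395),(501,341)]),.02)
print('rail LB LF RF RB\n',r,r.mean(0)); d=(r[0]+r[1]-r[2]-r[3])/2; print('len',np.linalg.norm(d),'yaw',np.degrees(np.arctan2(-d[0],d[1])), 'w',np.linalg.norm(r[0]-r[1]),np.linalg.norm(r[3]-r[2]))
b=px2w('top',A([(162,216),(172,38)])+B([(385,82),(380,310)]),.03)
print('bay LF LB RB RF\n',b); print(np.linalg.norm(b[0]-b[3]),np.linalg.norm(b[1]-b[2]),np.linalg.norm(b[0]-b[1]),np.linalg.norm(b[2]-b[3]))
m=(b[0]+b[3])/2; e=b[0]-b[3]; print('mouth',m,'yaw',np.degrees(np.arctan2(-e[0],e[1])))
print('paper mouth',px2w('top',A([(225,228)])+B([(320,316)]),.0))
print('post top',px2w('top',B([(166,374)]),.055),'collar c',px2w('top',B([(153,388)]),.01))
print('jar top',px2w('top',B([(528,397)]),.07),'cup rim',px2w('top',A([(68,135)]),.06))
print('screw',px2w('top',B([(218,367)]),.04))
# scene
r=px2w('scene',C([(384,118),(397,153-18),(718,68-12),(703,40)]),.02);print('scene rail RF RB LB LF\n',r)
print('post top',px2w('scene',C([(289,132)]),.055),'collar',px2w('scene',C([(295,179)]),.01))
b=px2w('scene',C([(115,345-25),(714,303),(690,180),(135,208)]),.03);print('bay RB LB LF RF\n',b)
E
```

```text
top [0.3966 0.0468 1.1675]
scene [ 1.1875 -0.0218  0.6704]
rail LB LF RF RB
 [[ 0.4629  0.2326  0.02  ]
 [ 0.4284  0.2242  0.02  ]
 [ 0.4886 -0.0445  0.02  ]
 [ 0.5219 -0.037   0.02  ]] [0.4755 0.0938 0.02  ]
len 0.27569212447500224 yaw 12.4835721497118 w 0.03543240640889884 0.03418397266804387
bay LF LB RB RF
 [[ 0.5955  0.1752  0.03  ]
 [ 0.7103  0.1733  0.03  ]
 [ 0.6997 -0.2316  0.03  ]
 [ 0.582  -0.2256  0.03  ]]
0.40099199182752926 0.40504963554604323 0.1148000733423418 0.11785351832897574
mouth [ 0.5887 -0.0252  0.03  ] yaw -1.9317949171728093
paper mouth [[ 0.5936  0.1381  0.    ]
 [ 0.5833 -0.2018  0.    ]]
post top [[ 0.5448 -0.1143  0.055 ]] collar c [[ 0.5436 -0.1142  0.01  ]]
jar top [[ 0.5344 -0.2861  0.07  ]] cup rim [[0.6395 0.2311 0.06  ]]
screw [[ 0.5507 -0.1422  0.04  ]]
scene rail RF RB LB LF
 [[ 0.4983 -0.0421  0.02  ]
 [ 0.5186 -0.0328  0.02  ]
 [ 0.4547  0.2355  0.02  ]
 [ 0.4333  0.2278  0.02  ]]
post top [[ 0.5426 -0.1116  0.055 ]] collar [[ 0.5478 -0.1129  0.01  ]]
bay RB LB LF RF
 [[ 0.6848 -0.2286  0.03  ]
 [ 0.713   0.1711  0.03  ]
 [ 0.5999  0.1794  0.03  ]
 [ 0.5837 -0.2257  0.03  ]]
```

```bash
cat >> h.py <<'E'
from scipy.spatial.transform import Rotation as Ro
BY=np.radians(-1.93);BO=np.array([.5887,-.0252])
XB=np.array([np.cos(BY),np.sin(BY)]);YB=np.array([-np.sin(BY),np.cos(BY)])
def w2b(p): d=np.asarray(p)[...,:2]-BO; return np.stack([d@XB,d@YB],-1)
def b2w(p): p=np.asarray(p); return BO+p[...,:1]*XB+p[...,1:2]*YB
def rot(s): q=s['ee_rot'];return Ro.from_quat([q[1],q[2],q[3],q[0]])
def plan(pos,yaw,flip=0):
    """tool to pos, x down, tool y at heading yaw deg(from world +y, ccw). print dp total & turn"""
    s=manip.get_state();R0=rot(s)
    a=np.radians(yaw);x=np.array([0,0,-1.]);y=np.array([-np.sin(a),np.cos(a),0])
    if flip:y=-y
    M=np.stack([x,y,np.cross(x,y)],1)
    print('clock',s['clock'],'pos',s['position'],'dp now-frame',R0.as_matrix().T@(np.array(pos)-s['position']),'dp target-frame',M.T@(np.array(pos)-s['position']),'turn',np.degrees((R0.inv()*Ro.from_matrix(M)).as_rotvec()))
E
python3 - <<'E'
from h import *
np.set_printoptions(precision=4,suppress=True)
s=manip.get_state();print(rot(s).as_matrix())
plan([.45,.09,.3],12.5);plan([.45,.09,.3],12.5,1)
E
```

```text
[[-0.0003  0.303  -0.953 ]
 [ 0.0017 -0.953  -0.303 ]
 [-1.     -0.0017 -0.0002]]
clock 0.1 pos [ 0.1742 -0.5478  0.4039] dp now-frame [ 0.1049 -0.5241 -0.4561] dp target-frame [0.1039 0.563  0.4074] turn [-174.8648   -0.148    -0.01  ]
clock 0.1 pos [ 0.1742 -0.5478  0.4039] dp now-frame [ 0.1049 -0.5241 -0.4561] dp target-frame [ 0.1039 -0.563  -0.4074] turn [ 5.1352 -0.0065  0.0969]
```

arm_command --targets '[{"dp": [0,-0.02,-0.012],"turn": [5.1,0,0],"grip": 1},{"dp": [0,-0.04,-0.026],"turn": [0,0,0],"grip": 1},{"dp": [0,-0.04,-0.026],"turn": [0,0,0],"grip": 1},{"dp": [0,-0.04,-0.026],"turn": [0,0,0],"grip": 1},{"dp": [0,-0.04,-0.026],"turn": [0,0,0],"grip": 1},{"dp": [0,-0.04,-0.027],"turn": [0,0,0],"grip": 1},{"dp": [0,-0.04,-0.027],"turn": [0,0,0],"grip": 1},{"dp": [0,-0.04,-0.027],"turn": [0,0,0],"grip": 1}]'

```text
clock: 0.9
position: [0.2994, -0.2099, 0.4045]
ee_rot: [0.077, 0.703, 0.077, -0.703]
contact_force: [1.5, 0.1, -0.4]
width: 0.0856
```

arm_command --targets '[{"dp": [0,-0.04,-0.027],"turn": [0,0,0],"grip": 1},{"dp": [0,-0.04,-0.027],"turn": [0,0,0],"grip": 1},{"dp": [0,-0.04,-0.027],"turn": [0,0,0],"grip": 1},{"dp": [0,-0.04,-0.027],"turn": [0,0,0],"grip": 1},{"dp": [0,-0.04,-0.027],"turn": [0,0,0],"grip": 1},{"dp": [0,-0.04,-0.027],"turn": [0,0,0],"grip": 1},{"dp": [0,-0.02,-0.015],"turn": [0,0,0],"grip": 1},{"dp": [0,0,0],"turn": [0,0,0],"grip": 1}]'

```text
clock: 1.7
position: [0.4166, 0.083, 0.4043]
ee_rot: [0.079, 0.703, 0.079, -0.703]
contact_force: [-0.7, -0.4, -0.1]
width: 0.0852
```

```bash
python3 - <<'E'
from h import *
np.set_printoptions(precision=4,suppress=True)
s=manip.get_state();print(s['qpos'],s['contact_force'])
plan([.4218,.0819,.17],12.5,1)
E
```

```text
[0.032  0.0465 1.794  0.0011 1.3011 1.3789] [-0.6662 -0.4303 -0.1256]
clock 1.7 pos [0.4166 0.083  0.4043] dp now-frame [ 0.2343  0.0025 -0.0048] dp target-frame [ 0.2343  0.0022 -0.0048] turn [ 0.3141 -0.0133  0.0614]
```

arm_command --targets '[{"dp": [0.04,0.002,-0.004],"turn": [0.3,0,0],"grip": 1},{"dp": [0.045,0,0],"turn": [0,0,0],"grip": 1},{"dp": [0.045,0,0],"turn": [0,0,0],"grip": 1},{"dp": [0.045,0,0],"turn": [0,0,0],"grip": 1},{"dp": [0.03,0,0],"turn": [0,0,0],"grip": 1},{"dp": [0.02,0,0],"turn": [0,0,0],"grip": 1},{"dp": [0.007,0,0],"turn": [0,0,0],"grip": 1},{"dp": [0,0,0],"turn": [0,0,0],"grip": 1}]'

```text
clock: 2.5
position: [0.4197, 0.0786, 0.1721]
ee_rot: [-0.075, -0.702, -0.075, 0.704]
contact_force: [0.3, -0.4, -0.6]
width: 0.0857
```

```bash
python3 - <<'E'
from h import *
np.set_printoptions(precision=4,suppress=True)
s=manip.get_state();print(s['position'],s['contact_force'])
im=snap('top','t1.png');cv2.imwrite('pics/c4.png',cv2.resize(im[155:305,220:370,::-1],None,fx=4,fy=4,interpolation=cv2.INTER_CUBIC))
im=snap('scene','s1.png');cv2.imwrite('pics/c5.png',cv2.resize(im[80:280,160:430,::-1],None,fx=2.9,fy=2.9,interpolation=cv2.INTER_CUBIC))
E
```

```text
[0.4197 0.0786 0.1721] [ 0.3179 -0.4401 -0.6412]
```

View pics/c4.png

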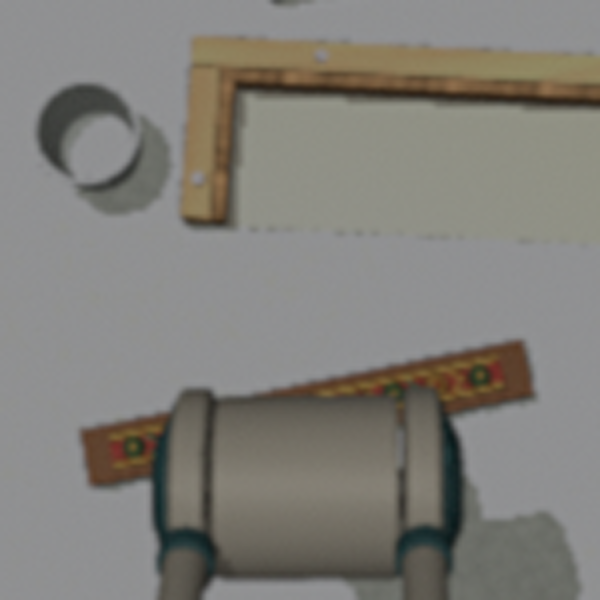

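View pics/c5.png

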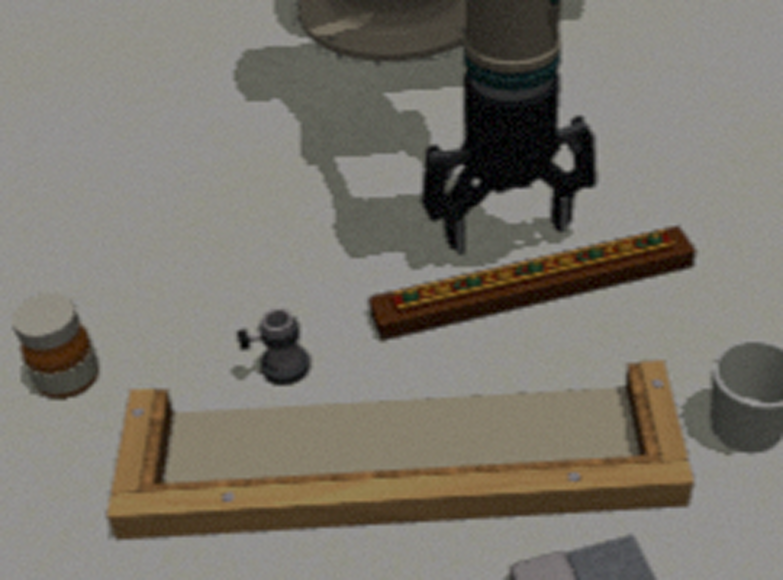

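arm_command --targets '[{"dp": [0.005,0,-0.01],"turn": [0,0,0],"grip": 1},{"dp": [0,0,-0.008],"turn": [0,0,0],"grip": 1},{"dp": [0,0,-0.005],"turn": [0,0,0],"grip": 1},{"dp": [0,0,-0.005],"turn": [0,0,0],"grip": 1},{"dp": [0,0,-0.006],"turn": [0,0,0],"grip": 1},{"dp": [0,0,-0.008],"turn": [0,0,0],"grip": 1},{"dp": [0,0,-0.008],"turn": [0,0,0],"grip": 1},{"dp": [0,0,-0.008],"turn": [0,0,0],"grip": 1}]'

```text
clock: 3.4
position: [0.4776, 0.0917, 0.1676]
ee_rot: [0.075, 0.703, 0.075, -0.703]
contact_force: [-1.0, -0.1, -0.1]
width: 0.0854
```

arm_command --targets '[{"dp": [0,0,-0.008],"turn": [0,0,0],"grip": 1},{"dp": [0,0,-0.008],"turn": [0,0,0],"grip": 1},{"dp": [0,0,-0.008],"turn": [0,0,0],"grip": 1},{"dp": [0,0,-0.008],"turn": [0,0,0],"grip": 1},{"dp": [0,0,-0.006],"turn": [0,0,0],"grip": 1},{"dp": [0,0,-0.004],"turn": [0,0,0],"grip": 1},{"dp": [0,0,-0.002],"turn": [0,0,0],"grip": 1},{"dp": [0,0,0],"turn": [0,0,0],"grip": 1}]'

```text
clock: 4.2
position: [0.5201, 0.101, 0.1677]
ee_rot: [0.075, 0.703, 0.075, -0.703]
contact_force: [0.3, -0.3, 0.3]
width: 0.0853
```

```bash
python3 - <<'E'
from h import *
np.set_printoptions(precision=4,suppress=True)
s=manip.get_state();print(s['position'],s['contact_force'],s['qpos'])
im=snap('top','t2.png');cv2.imwrite('pics/c6.png',cv2.resize(im[155:305,220:420,::-1],None,fx=4,fy=4,interpolation=cv2.INTER_CUBIC))
im=snap('scene','s2.png');cv2.imwrite('pics/c7.png',cv2.resize(im[80:280,160:430,::-1],None,fx=2.9,fy=2.9,interpolation=cv2.INTER_CUBIC))
E
```

```text
[0.5201 0.101  0.1677] [ 0.2858 -0.3128  0.289 ] [ 0.0604  0.4524  1.9191 -0.0001  0.7694  1.4177]
```

View pics/c6.png

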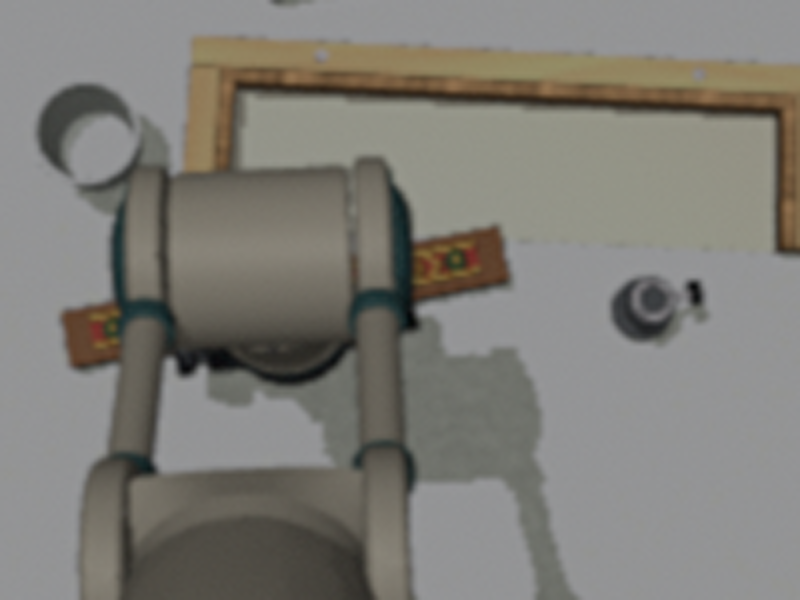

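View pics/c7.png

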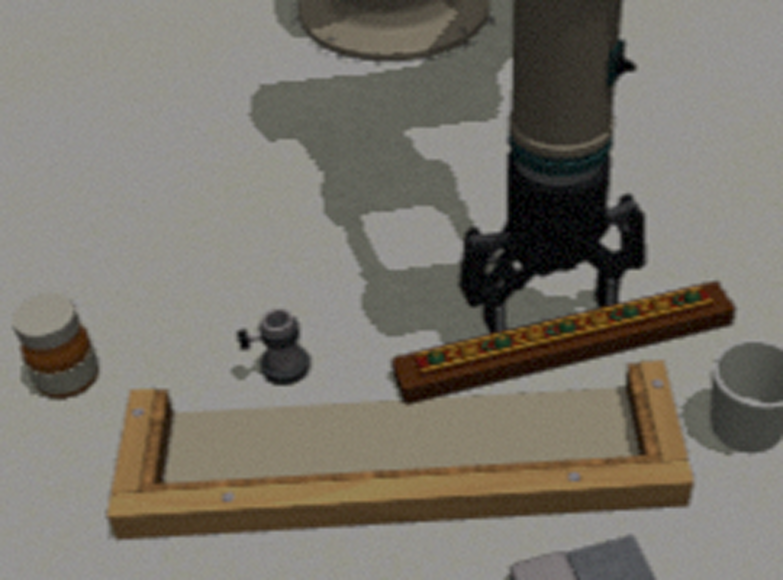

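```bash
cat >> h.py <<'E'
np.set_printoptions(precision=4,suppress=True)
def railp(p,k,ox,oy,cam='top',z=.02):
    """crop px LB LF RF RB"""
    uv=[((x+.5)/k-.5+ox,(y+.5)/k-.5+oy) for x,y in p]
    r=px2w(cam,uv,z)[:,:2];c=r.mean(0);d=(r[0]+r[1]-r[2]-r[3])/2
    yaw=np.degrees(np.arctan2(-d[0],d[1]));u=d/np.linalg.norm(d);n=np.array([u[1],-u[0]])
    print('c',c,'yaw',yaw,'len',np.linalg.norm(d),'w',(r[0]-r[1])@n,(r[3]-r[2])@n)
    e=c-.14*u;l=c+.14*u;post=np.array([.545,-.114])
    print('bay: c',w2b(c)*1e3,'R',w2b(e)*1e3,'L',w2b(l)*1e3,'yawb',yaw+1.93,'post clr(collar)mm',(n@(c-post))*1e3-38)
    return c,yaw,u,n
E
python3 - <<'E'
from h import *
c,yaw,u,n=railp([(62,312),(71,367),(511,282),(498,227)],4,220,155)
s=manip.get_state();d=c-s['position'][:2];print('tcp->c n',d@n,'u',d@u)
print(w2b([.545,-.114])*1e3)
l=c+.14*u
for g in (30,): # standoff behind left end; tool y along n -> 
  plan([*(l+u*.05),.30],yaw+90,1); plan([*(l+u*.05),.30],yaw-90,1)
E
```

```text
c [0.5473 0.1092] yaw 12.017016229422701 len 0.27743411775990157 w 0.034811826622688745 0.03572107820073858
bay: c [-45.8972 132.9061] R [-12.1538  -2.9665] L [-79.6406 268.7788] yawb 13.947016229422701 post clr(collar)mm 10.72022656881861
tcp->c n 0.028478548619355594 u 0.0023737365633570724
[-40.6846 -90.2214]
clock 4.3 pos [0.5199 0.1009 0.1678] dp now-frame [-0.1322 -0.1922 -0.0293] dp target-frame [-0.1322  0.0285 -0.1924] turn [-89.7851  -0.0333  -0.0502]
clock 4.3 pos [0.5199 0.1009 0.1678] dp now-frame [-0.1322 -0.1922 -0.0293] dp target-frame [-0.1322 -0.0285  0.1924] turn [90.2149 -0.0503  0.0334]
```

arm_command --targets '[{"dp": [0,0,-0.004],"turn": [0,0,0],"grip": 1},{"dp": [0,0,-0.003],"turn": [0,0,0],"grip": 1},{"dp": [0,0,0.015],"turn": [0,0,0],"grip": 1},{"dp": [0,0,0.02],"turn": [0,0,0],"grip": 1},{"dp": [-0.04,0,0],"turn": [0,0,0],"grip": 1},{"dp": [-0.045,-0.02,0],"turn": [0,0,0],"grip": 1},{"dp": [-0.025,-0.04,0],"turn": [0,0,0],"grip": -1},{"dp": [0,-0.045,0],"turn": [0,0,0],"grip": -1}]'

```text
clock: 5.1
position: [0.4723, 0.1985, 0.2823]
ee_rot: [0.074, 0.707, 0.075, -0.699]
contact_force: [1.9, 0.8, 0.0]
width: 0.0591
```

arm_command --targets '[{"dp": [0,-0.045,0],"turn": [0,0,0],"grip": -1},{"dp": [0,-0.045,0],"turn": [0,0,0],"grip": -1},{"dp": [0,0,0],"turn": [-8.5,0,0],"grip": -1},{"dp": [0,0,0],"turn": [-8.5,0,0],"grip": -1},{"dp": [0,0,0],"turn": [-8.5,0,0],"grip": -1},{"dp": [0,0,0],"turn": [-8.5,0,0],"grip": -1},{"dp": [0,0,0],"turn": [-8.5,0,0],"grip": -1},{"dp": [0,0,0],"turn": [-8.5,0,0],"grip": -1}]'

```text
clock: 5.9
position: [0.4515, 0.2859, 0.2778]
ee_rot: [0.373, 0.601, 0.373, -0.601]
contact_force: [-0.1, 0.5, 0.5]
width: -0.0003
```

arm_command --targets '[{"dp": [0,0,0],"turn": [-8.5,0,0],"grip": -1},{"dp": [0,0,0],"turn": [-8.5,0,0],"grip": -1},{"dp": [0,0,0],"turn": [-8.5,0,0],"grip": -1},{"dp": [0,0,0],"turn": [-8.5,0,0],"grip": -1},{"dp": [0,0,0],"turn": [-4.8,0,0],"grip": -1},{"dp": [0,0,0],"turn": [0,0,0],"grip": -1}]'

```text
clock: 6.5
position: [0.4514, 0.2858, 0.2778]
ee_rot: [0.55, 0.445, 0.549, -0.445]
contact_force: [-0.3, -1.3, -0.2]
width: -0.0003
```

```bash
python3 - <<'E'
from h import *
s=manip.get_state();print(s['position'],s['contact_force'],s['qpos'],s['width'])
im=snap('top','t3.png');cv2.imwrite('pics/c8.png',cv2.resize(im[155:305,210:410,::-1],None,fx=4,fy=4,interpolation=cv2.INTER_CUBIC))
im=snap('scene','s3.png');cv2.imwrite('pics/c9.png',cv2.resize(im[80:280,160:430,::-1],None,fx=2.9,fy=2.9,interpolation=cv2.INTER_CUBIC))
E
```

```text
[0.4514 0.2858 0.2778] [-0.2512 -1.3044 -0.2021] [ 0.4341  0.3189  1.7845 -0.      1.0371  0.2243] -0.0002739016541321503
```

View pics/c8.png

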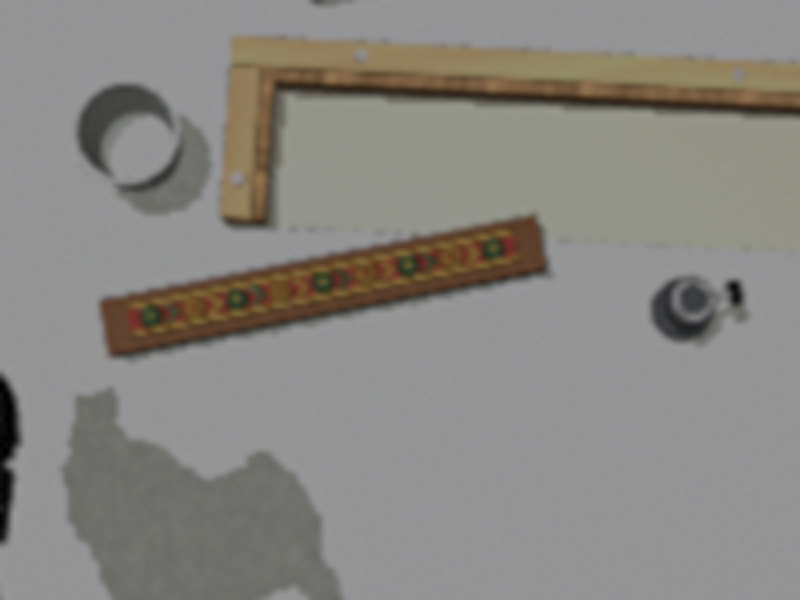

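View pics/c9.png

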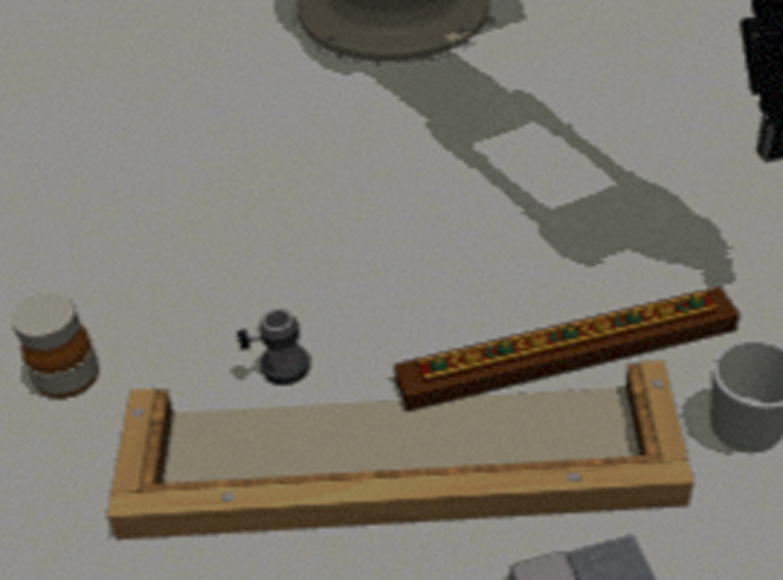

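```bash
python3 - <<'E'
from h import *
c,yaw,u,n=railp([(101,300),(111,355),(548,271),(536,216)],4,210,155)
l=c+.14*u
plan([*(l+u*.045),.181],yaw+90,1)
E
```

```text
c [0.5545 0.1103] yaw 11.956820009185725 len 0.27643407797920283 w 0.0350153663198706 0.03568135928124736
bay: c [-38.734  134.2902] R [-5.1334 -1.6179] L [-72.3347 270.1982] yawb 13.886820009185724 post clr(collar)mm 17.777352510668663
clock 6.6 pos [0.4513 0.2857 0.2778] dp now-frame [0.0968 0.0645 0.0079] dp target-frame [0.0968 0.0646 0.0079] turn [-0.0259 -0.0076 -0.0442]
```

arm_command --targets '[{"dp": [0,0.035,0.004],"turn": [0,0,0],"grip": -1},{"dp": [0,0.03,0.004],"turn": [0,0,0],"grip": -1},{"dp": [0.03,0,0],"turn": [0,0,0],"grip": -1},{"dp": [0.035,0,0],"turn": [0,0,0],"grip": -1},{"dp": [0.022,0,0],"turn": [0,0,0],"grip": -1},{"dp": [0.009,0,0],"turn": [0,0,0],"grip": -1},{"dp": [0,0,0],"turn": [0,0,0],"grip": -1}]'

```text
clock: 7.3
position: [0.5161, 0.2912, 0.1805]
ee_rot: [0.549, 0.444, 0.55, -0.446]
contact_force: [0.2, -0.7, 0.2]
width: -0.0001
```

```bash
python3 - <<'E'
from h import *
s=manip.get_state();print(s['position'],s['contact_force'],s['qpos'],s['width'])
c=np.array([.5545,.1103]);a=np.radians(11.957);u=np.array([-np.sin(a),np.cos(a)]);n=np.array([u[1],-u[0]])
d=s['position'][:2]-c-.14*u;print('u gap',d@u-.0105,'n off',d@n)
im=snap('scene','s4.png');cv2.imwrite('pics/c10.png',cv2.resize(im[80:280,200:470,::-1],None,fx=2.9,fy=2.9,interpolation=cv2.INTER_CUBIC))
E
```

```text
[0.5161 0.2912 0.1805] [ 0.1534 -0.7179  0.1579] [ 0.3963  0.5048  1.7621 -0.0001  0.8772  0.1871] -0.00012165047553057858
u gap 0.03439616223811824 n off -0.0001246014973551098
```

View pics/c10.png

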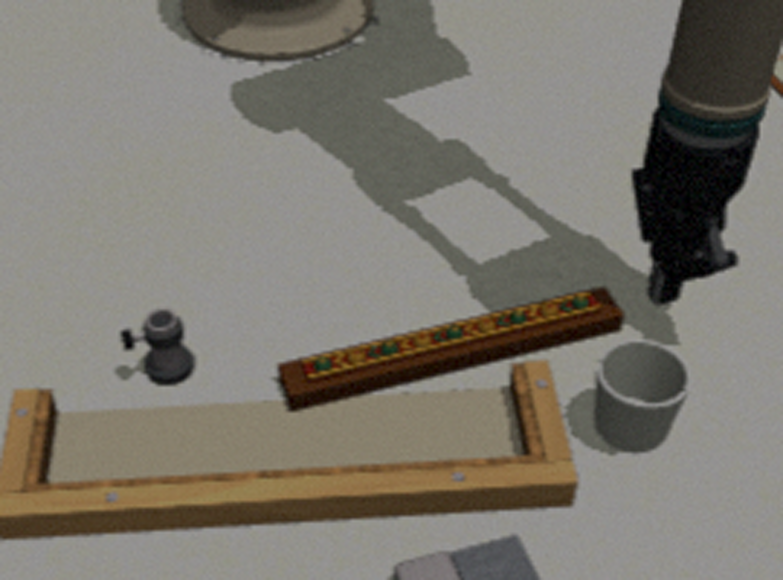

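arm_command --targets '[{"dp": [0,0,0.014],"turn": [0,0,0],"grip": -1},{"dp": [0,0,0.012],"turn": [0,0,0],"grip": -1},{"dp": [0,0,0.004],"turn": [0,0,0],"grip": -1},{"dp": [0,0,0.004],"turn": [0,0,0],"grip": -1},{"dp": [0,0,0.006],"turn": [0,0,0],"grip": -1},{"dp": [0,0,0.008],"turn": [0,0,0],"grip": -1},{"dp": [0,0,0.008],"turn": [0,0,0],"grip": -1},{"dp": [0,0,0.008],"turn": [0,0,0],"grip": -1}]'

```text
clock: 8.15
position: [0.5298, 0.2281, 0.1817]
ee_rot: [0.55, 0.445, 0.55, -0.445]
contact_force: [-0.9, 1.8, 1.6]
width: 0.0
```

arm_command --targets '[{"dp": [0,0,0.008],"turn": [0,0,0],"grip": -1},{"dp": [0,0,0.008],"turn": [0,0,0],"grip": -1},{"dp": [0,0,0.008],"turn": [0,0,0],"grip": -1},{"dp": [0,0,0.008],"turn": [0,0,0],"grip": -1},{"dp": [0,0,0.006],"turn": [0,0,0],"grip": -1},{"dp": [0,0,0.003],"turn": [0,0,0],"grip": -1},{"dp": [0,0,0],"turn": [0,0,0],"grip": -1}]'

```text
clock: 8.85
position: [0.5383, 0.1879, 0.1815]
ee_rot: [0.55, 0.445, 0.549, -0.445]
contact_force: [-0.4, -0.4, 0.3]
width: -0.0001
```

```bash
python3 - <<'E'
from h import *
s=manip.get_state();print(s['position'],s['contact_force'],s['qpos'],s['width'])
im=snap('top','t5.png');cv2.imwrite('pics/c12.png',cv2.resize(im[155:305,230:430,::-1],None,fx=4,fy=4,interpolation=cv2.INTER_CUBIC))
im=snap('scene','s5.png');cv2.imwrite('pics/c11.png',cv2.resize(im[80:280,160:430,::-1],None,fx=2.9,fy=2.9,interpolation=cv2.INTER_CUBIC))
E
```

```text
[0.5383 0.1879 0.1815] [-0.3632 -0.3856  0.3158] [ 0.2141  0.4778  1.814  -0.001   0.8502  0.0049] -8.944178992960208e-05
```

View pics/c12.png

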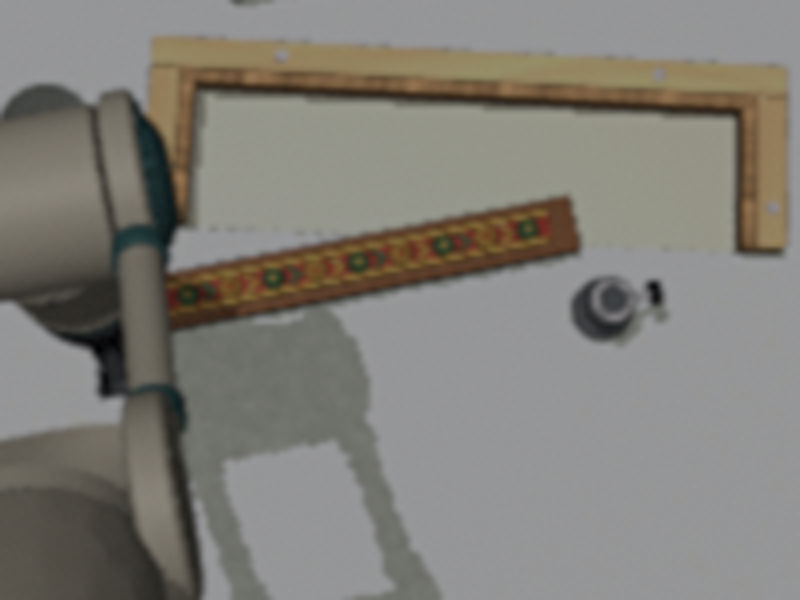

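View pics/c11.png

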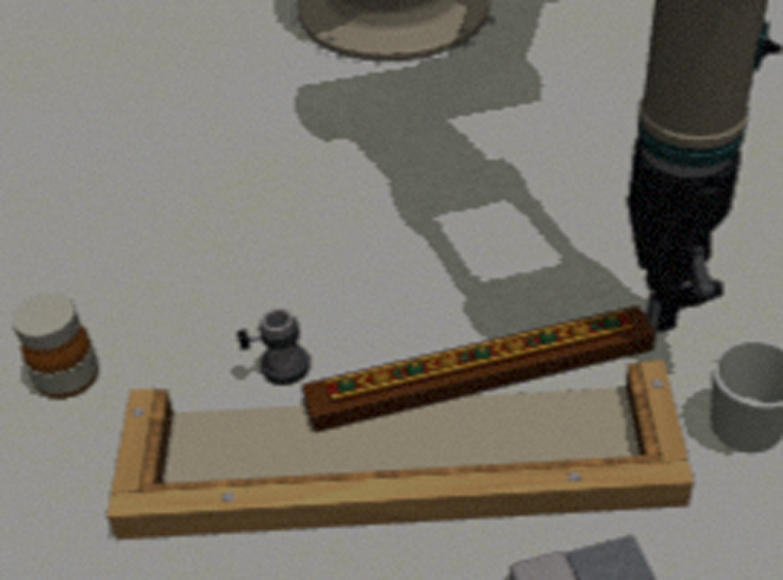

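arm_command --targets '[{"dp": [0,0,0.004],"turn": [0,0,0],"grip": -1},{"dp": [0,0,0.006],"turn": [0,0,0],"grip": -1},{"dp": [0,0,0.008],"turn": [0,0,0],"grip": -1},{"dp": [0,0,0.008],"turn": [0,0,0],"grip": -1},{"dp": [0,0,0.008],"turn": [0,0,0],"grip": -1},{"dp": [0,0,0.006],"turn": [0,0,0],"grip": -1},{"dp": [0,0,0.003],"turn": [0,0,0],"grip": -1}]'

```text
clock: 9.65
position: [0.5474, 0.1457, 0.1816]
ee_rot: [0.55, 0.445, 0.549, -0.445]
contact_force: [-0.7, 0.9, -1.0]
width: 0.0002
```

```bash
python3 - <<'E'
from h import *
s=manip.get_state();print(s['position'],s['contact_force'])
im=snap('top','t6.png');cv2.imwrite('pics/c13.png',cv2.resize(im[155:305,230:430,::-1],None,fx=4,fy=4,interpolation=cv2.INTER_CUBIC))
E
```

```text
[0.5474 0.1457 0.1816] [-0.7131  0.937  -0.9728]
```

View pics/c13.png

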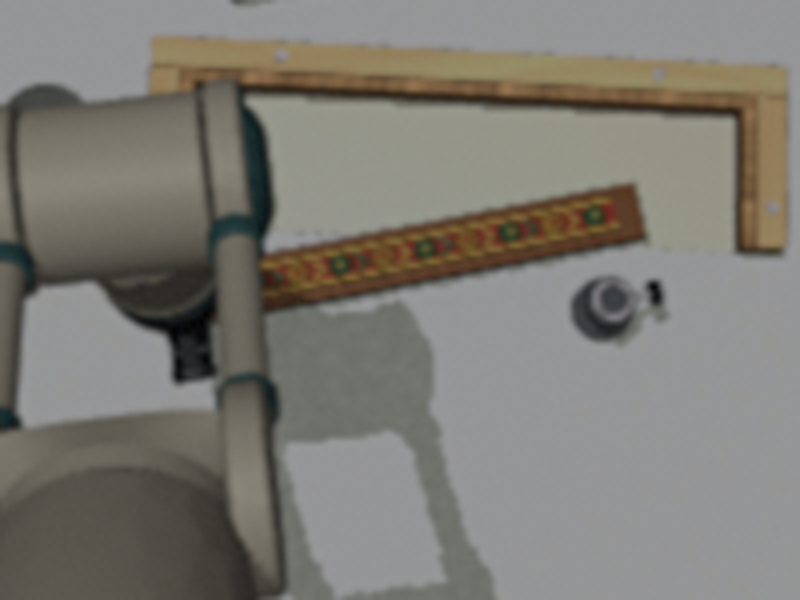

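arm_command --targets '[{"dp": [0,0,0.004],"turn": [0,0,0],"grip": -1},{"dp": [0,0,0.006],"turn": [0,0,0],"grip": -1},{"dp": [0,0,0.008],"turn": [0,0,0],"grip": -1},{"dp": [0,0,0.007],"turn": [0,0,0],"grip": -1},{"dp": [0,0,0.005],"turn": [0,0,0],"grip": -1},{"dp": [0,0,0.003],"turn": [0,0,0],"grip": -1},{"dp": [0,0,0],"turn": [0,0,0],"grip": -1},{"dp": [0,0,-0.02],"turn": [0,0,0],"grip": -1}]'

```text
clock: 10.5
position: [0.5506, 0.1324, 0.1817]
ee_rot: [0.55, 0.445, 0.549, -0.446]
contact_force: [0.4, 1.3, 1.0]
width: 0.0
```

arm_command --targets '[{"dp": [0,0,-0.03],"turn": [0,0,0],"grip": -1},{"dp": [-0.03,0,-0.01],"turn": [0,0,0],"grip": -1},{"dp": [-0.05,0,0],"turn": [0,0,0],"grip": -1},{"dp": [-0.03,-0.04,0],"turn": [0,0,0],"grip": -1},{"dp": [0,-0.05,0],"turn": [0,0,0],"grip": 1},{"dp": [0,-0.04,0],"turn": [0,0,0],"grip": 1},{"dp": [0,0,0],"turn": [0,0,0],"grip": 1}]'

```text
clock: 11.2
position: [0.4081, 0.1449, 0.2912]
ee_rot: [0.548, 0.443, 0.551, -0.447]
contact_force: [0.2, 0.2, -0.1]
width: 0.0434
```

```bash
python3 - <<'E'
from h import *
s=manip.get_state();print(s['position'],s['contact_force'],s['qpos'])
im=snap('top','t7.png');cv2.imwrite('pics/c14.png',cv2.resize(im[155:305,230:430,::-1],None,fx=4,fy=4,interpolation=cv2.INTER_CUBIC))
im=snap('scene','s7.png');cv2.imwrite('pics/c15.png',cv2.resize(im[80:280,160:430,::-1],None,fx=2.9,fy=2.9,interpolation=cv2.INTER_CUBIC))
E
```

```text
[0.4081 0.1449 0.2912] [ 0.2357  0.1976 -0.0783] [ 0.1804  0.1671  1.9657 -0.0006  1.0162 -0.0302]
```

View pics/c14.png

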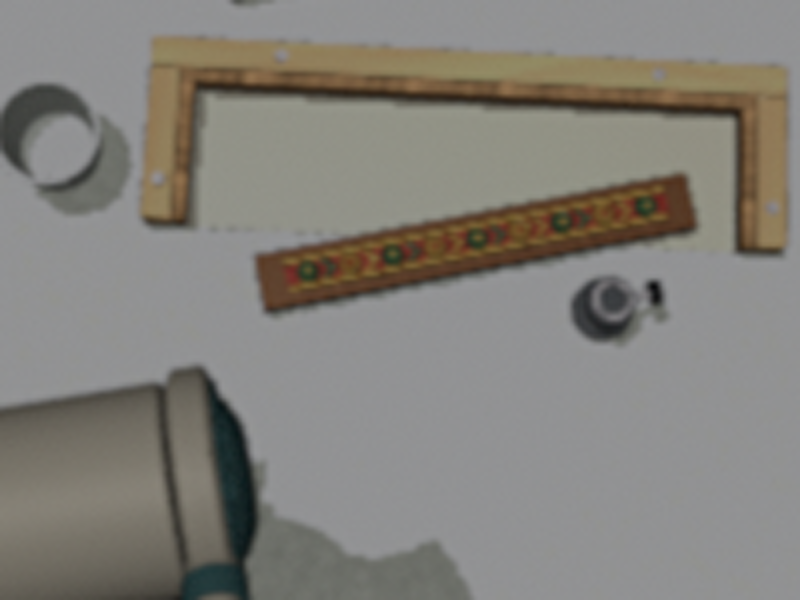

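View pics/c15.png

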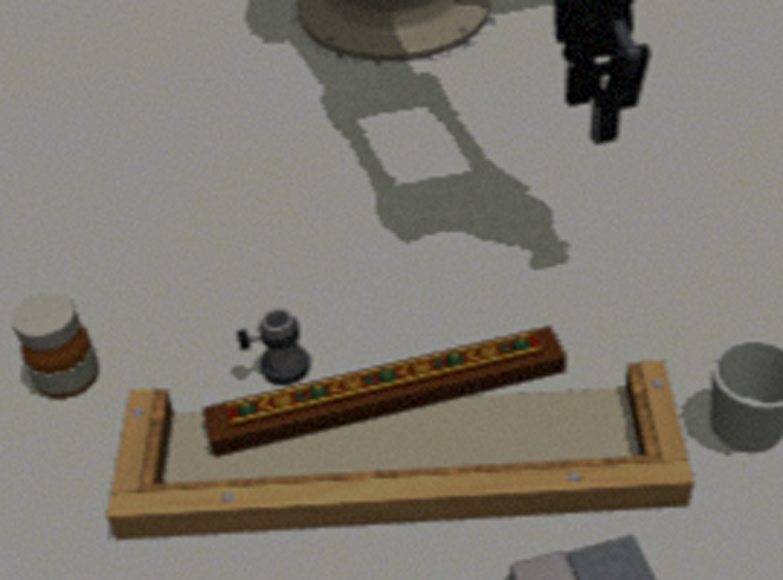

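```bash
python3 - <<'E'
from h import *
c,yaw,u,n=railp([(255,257),(266,312),(696,227),(687,175)],4,230,155)
p=np.array([.545,-.114]);print('post along u',(p-c)@u)
t=c+.03*u-.055*n;print(w2b(t)*1e3)
plan([*t,.168],yaw,1)
E
```

```text
c [ 0.5839 -0.0346] yaw 11.99862326626925 len 0.27697280032278787 w 0.03533708264945971 0.03368617161321826
bay: c [-4.4357 -9.5733] R [  29.2641 -145.4568] L [-38.1355 126.3102] yawb 13.92862326626925 post clr(collar)mm 16.59602654638232
post along u -0.06955112945045056
[-65.0399   6.3053]
clock 11.3 pos [0.4138 0.1458 0.2922] dp now-frame [0.1244 0.0735 0.1818] dp target-frame [ 0.1242  0.1818 -0.0739] turn [90.0617 -0.0566 -0.0955]
```

arm_command --targets '[{"dp": [0,0,0],"turn": [8.5,0,0],"grip": 1},{"dp": [0,0,0],"turn": [8.5,0,0],"grip": 1},{"dp": [0,0,0],"turn": [8.5,0,0],"grip": 1},{"dp": [0,0,0],"turn": [8.5,0,0],"grip": 1},{"dp": [0,0,0],"turn": [8.5,0,0],"grip": 1},{"dp": [0,0,0],"turn": [8.5,0,0],"grip": 1},{"dp": [0,0,0],"turn": [8.5,0,0],"grip": 1},{"dp": [0,0,0],"turn": [8.5,0,0],"grip": 1}]'

```text
clock: 12.1
position: [0.4164, 0.1461, 0.2917]
ee_rot: [0.205, 0.677, 0.205, -0.676]
contact_force: [0.2, -0.3, 0.4]
width: 0.0858
```

arm_command --targets '[{"dp": [0,0,0],"turn": [8.5,0,0],"grip": 1},{"dp": [0,0,0],"turn": [8.5,0,0],"grip": 1},{"dp": [0,0,0],"turn": [5.1,0,0],"grip": 1},{"dp": [0,0.04,-0.02],"turn": [0,0,0],"grip": 1},{"dp": [0,0.045,-0.02],"turn": [0,0,0],"grip": 1},{"dp": [0,0.045,-0.02],"turn": [0,0,0],"grip": 1},{"dp": [0,0.042,-0.014],"turn": [0,0,0],"grip": 1},{"dp": [0,0,0],"turn": [0,0,0],"grip": 1}]'

```text
clock: 12.9
position: [0.5276, -0.0118, 0.2917]
ee_rot: [0.073, 0.705, 0.071, -0.702]
contact_force: [-0.7, 0.3, 0.1]
width: 0.0854
```

```bash
python3 - <<'E'
from h import *
s=manip.get_state();print(s['position'],s['contact_force'],s['qpos'],s['width'])
a=np.radians(12);u=np.array([-np.sin(a),np.cos(a)]);n=np.array([u[1],-u[0]])
plan([*(np.array([.5839,-.0346])+.04*u-.055*n),.168],12,1)
E
```

```text
[ 0.5276 -0.0118  0.2917] [-0.6629  0.2673  0.0815] [-0.1534  0.2944  1.7815 -0.0026  1.0596  1.2149] 0.08541597796561272
clock 12.9 pos [ 0.5276 -0.0118  0.2917] dp now-frame [ 0.1237 -0.0065  0.0053] dp target-frame [ 0.1237 -0.006   0.0047] turn [-0.3231 -0.2838 -0.247 ]
```

arm_command --targets '[{"dp": [0.02,-0.003,0.003],"turn": [0,0,0],"grip": 1},{"dp": [0.03,0,0],"turn": [0,0,0],"grip": 1},{"dp": [0.03,0,0],"turn": [0,0,0],"grip": 1},{"dp": [0.02,0,0],"turn": [0,0,0],"grip": 1},{"dp": [0.016,0,0],"turn": [0,0,0],"grip": 1},{"dp": [0.008,0,0],"turn": [0,0,0],"grip": 1},{"dp": [0,0,0],"turn": [0,0,0],"grip": 1}]'

```text
clock: 13.6
position: [0.5191, -0.0045, 0.1665]
ee_rot: [-0.074, -0.703, -0.074, 0.704]
contact_force: [-0.9, 0.5, 0.5]
width: 0.0852
```

```bash
python3 - <<'E'
from h import *
s=manip.get_state();print(s['position'],s['contact_force'])
a=np.radians(12);u=np.array([-np.sin(a),np.cos(a)]);n=np.array([u[1],-u[0]])
plan([*(np.array([.5839,-.0346])+.04*u-.055*n),.168],12,1)
im=snap('scene','s8.png');cv2.imwrite('pics/c16.png',cv2.resize(im[80:280,160:430,::-1],None,fx=2.9,fy=2.9,interpolation=cv2.INTER_CUBIC))
E
```

```text
[ 0.5191 -0.0045  0.1665] [-0.9433  0.509   0.5492]
clock 13.6 pos [ 0.5191 -0.0045  0.1665] dp now-frame [-0.0015  0.0029 -0.0021] dp target-frame [-0.0015  0.0029 -0.0021] turn [-0.041   0.1087  0.0376]
```

View pics/c16.png

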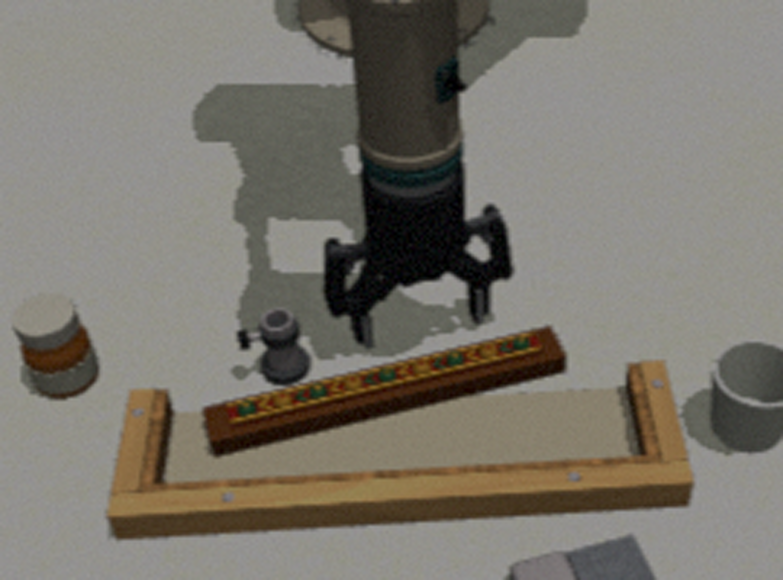

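arm_command --targets '[{"dp": [0,0,-0.01],"turn": [0,0,0],"grip": 1},{"dp": [0,0,-0.01],"turn": [0,0,0],"grip": 1},{"dp": [0,0,-0.005],"turn": [0,0,0],"grip": 1},{"dp": [0,0,-0.004],"turn": [0,0,0],"grip": 1},{"dp": [0,0,-0.004],"turn": [0,0,0],"grip": 1},{"dp": [0,-0.0009,-0.0044],"turn": [1.75,0,0],"grip": 1},{"dp": [0,-0.0009,-0.0044],"turn": [1.75,0,0],"grip": 1},{"dp": [0,-0.0009,-0.0044],"turn": [1.75,0,0],"grip": 1}]'

```text
clock: 14.45
position: [0.5634, 0.0071, 0.1677]
ee_rot: [-0.041, -0.705, -0.041, 0.706]
contact_force: [-1.7, -0.8, 1.1]
width: 0.0855
```

arm_command --targets '[{"dp": [0,-0.0009,-0.0044],"turn": [1.75,0,0],"grip": 1},{"dp": [0,-0.0009,-0.0044],"turn": [1.75,0,0],"grip": 1},{"dp": [0,-0.0009,-0.0044],"turn": [1.75,0,0],"grip": 1},{"dp": [0,-0.0009,-0.0044],"turn": [1.75,0,0],"grip": 1},{"dp": [0,-0.0009,-0.0044],"turn": [1.75,0,0],"grip": 1},{"dp": [0,0,0],"turn": [0,0,0],"grip": 1}]'

```text
clock: 15.05
position: [0.5857, 0.0128, 0.1676]
ee_rot: [-0.013, 0.707, -0.013, -0.707]
contact_force: [0.1, 0.0, -0.1]
width: 0.0854
```

```bash
python3 - <<'E'
from h import *
s=manip.get_state();print(s['position'],s['contact_force'],rot(s).as_matrix()[:,1])
im=snap('scene','s9.png');cv2.imwrite('pics/c17.png',cv2.resize(im[80:280,160:430,::-1],None,fx=2.9,fy=2.9,interpolation=cv2.INTER_CUBIC))
im=snap('top','t9.png');cv2.imwrite('pics/c18.png',cv2.resize(im[155:305,230:430,::-1],None,fx=4,fy=4,interpolation=cv2.INTER_CUBIC))
E
```

```text
[0.5857 0.0128 0.1676] [ 0.0582  0.0287 -0.1342] [-0.036  -0.9994 -0.    ]
```

View pics/c17.png

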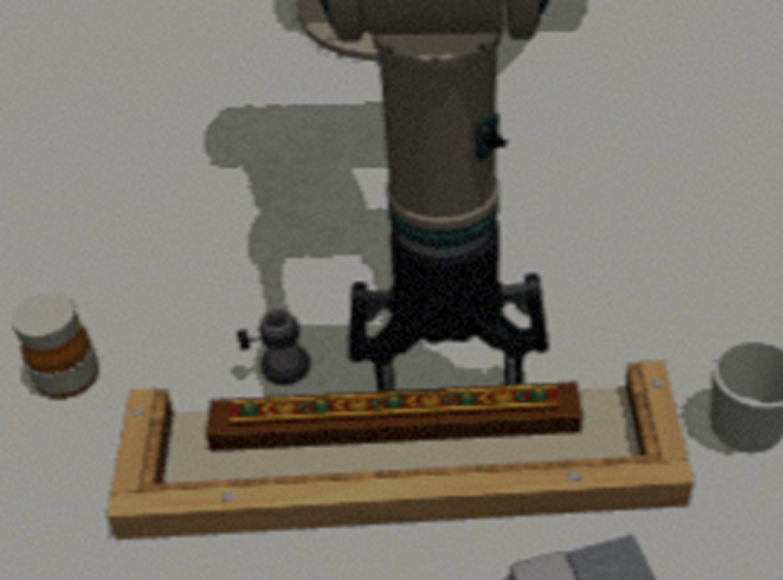

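View pics/c18.png

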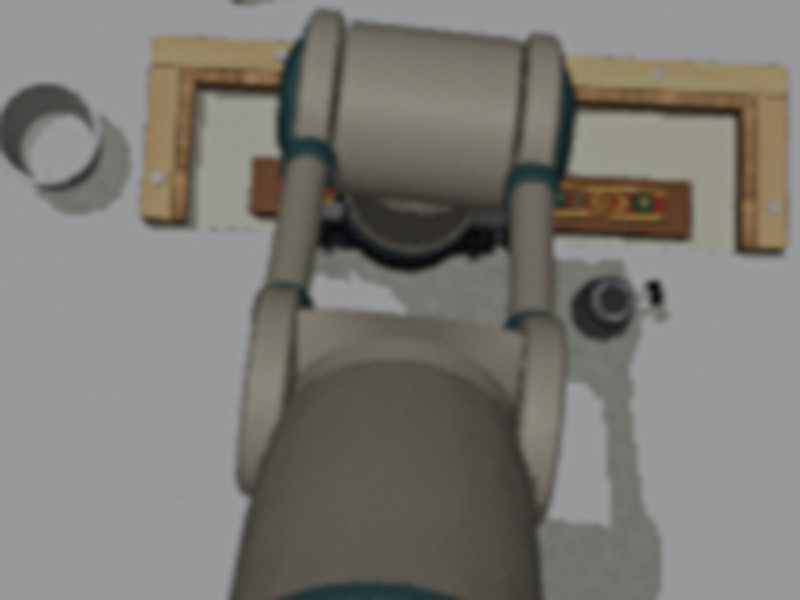

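arm_command --targets '[{"dp": [0,0,0.004],"turn": [0,0,0],"grip": 1},{"dp": [0,0.015,0],"turn": [0,0,0],"grip": 1},{"dp": [0,0.015,0],"turn": [0,0,0],"grip": 1},{"dp": [0,0,-0.004],"turn": [0,0,0],"grip": 1},{"dp": [0,0,-0.004],"turn": [0,0,0],"grip": 1},{"dp": [0,0,-0.007],"turn": [0,0,0],"grip": 1},{"dp": [0,0,-0.008],"turn": [0,0,0],"grip": 1},{"dp": [0,0,-0.008],"turn": [0,0,0],"grip": 1}]'

```text
clock: 15.95
position: [0.6121, -0.018, 0.1676]
ee_rot: [-0.013, 0.707, -0.013, -0.707]
contact_force: [-0.7, -0.8, 0.9]
width: 0.0853
```

arm_command --targets '[{"dp": [0,0,-0.006],"turn": [0,0,0],"grip": 1},{"dp": [0,0,-0.004],"turn": [0,0,0],"grip": 1},{"dp": [0,0,-0.002],"turn": [0,0,0],"grip": 1},{"dp": [0,0,0],"turn": [0,0,0],"grip": 1}]'

```text
clock: 16.35
position: [0.6236, -0.0186, 0.1677]
ee_rot: [-0.013, 0.707, -0.013, -0.707]
contact_force: [-0.8, -0.9, 0.1]
width: 0.0854
```

```bash
python3 - <<'E'
from h import *
s=manip.get_state();print(s['position'],s['contact_force'],w2b(s['position'][:2])*1e3)
im=snap('scene','s10.png');cv2.imwrite('pics/c19.png',cv2.resize(im[80:280,160:430,::-1],None,fx=2.9,fy=2.9,interpolation=cv2.INTER_CUBIC))
im=snap('top','t10.png');cv2.imwrite('pics/c20.png',cv2.resize(im[155:305,230:430,::-1],None,fx=4,fy=4,interpolation=cv2.INTER_CUBIC))
E
```

```text
[ 0.6236 -0.0186  0.1677] [-0.8431 -0.8909  0.0585] [34.7053  7.7624]
```

View pics/c19.png

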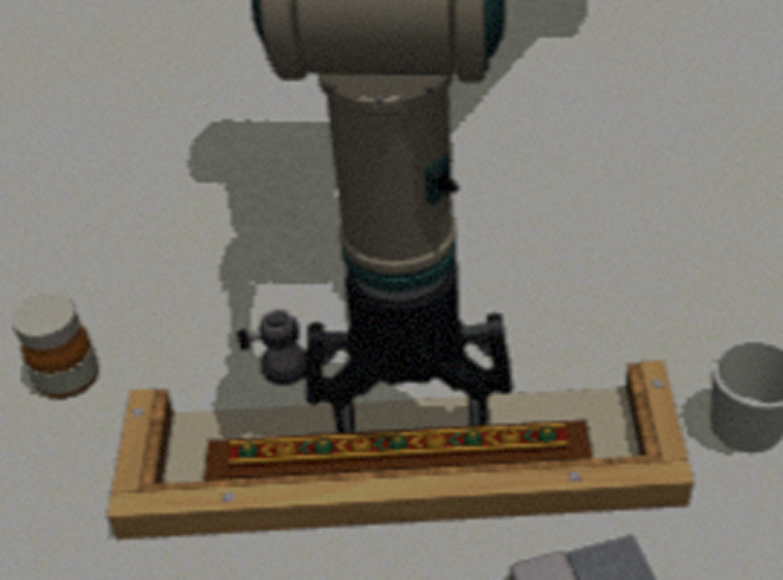

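View pics/c20.png

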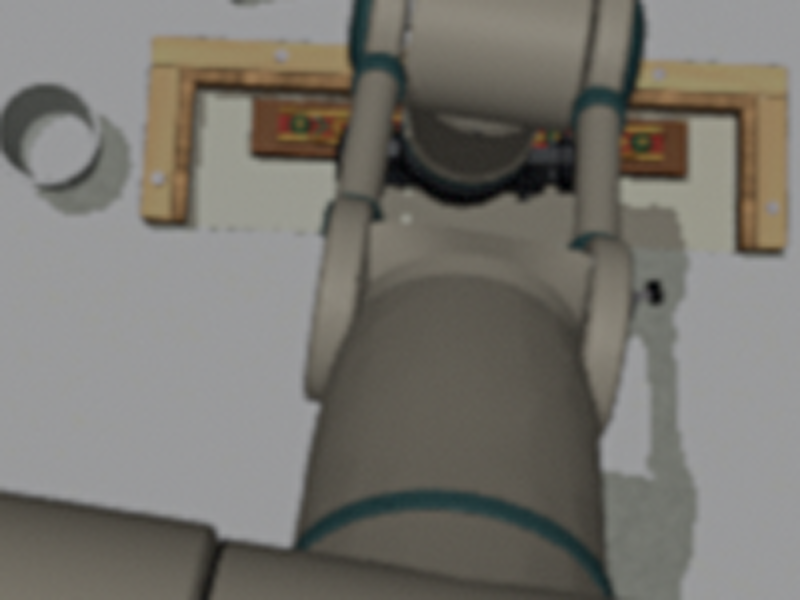

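arm_command --targets '[{"dp": [0,0,-0.003],"turn": [0,0,0],"grip": 1},{"dp": [0,0,-0.002],"turn": [0,0,0],"grip": 1},{"dp": [0,0,-0.001],"turn": [0,0,0],"grip": 1},{"dp": [0,0,0],"turn": [0,0,0],"grip": 1}]'

```text
clock: 16.85
position: [0.6293, -0.0189, 0.1677]
ee_rot: [-0.013, 0.707, -0.013, -0.707]
contact_force: [-0.9, 0.3, 1.1]
width: 0.0853
```

arm_command --targets '[{"dp": [0,0,-0.001],"turn": [0,0,0],"grip": 1},{"dp": [0,0,-0.001],"turn": [0,0,0],"grip": 1}]'

```text
clock: 17.05
position: [0.6311, -0.019, 0.1677]
ee_rot: [0.013, -0.707, 0.013, 0.707]
contact_force: [-1.9, -0.0, 1.4]
width: 0.0851
```

arm_command --targets '[{"dp": [0,0,-0.001],"turn": [0,0,0],"grip": 1}]'

```text
clock: 17.15
position: [0.6316, -0.019, 0.1676]
ee_rot: [0.012, -0.706, 0.013, 0.708]
contact_force: [-4.7, 0.4, 2.1]
width: 0.0858
```

```bash
python3 - <<'E'
from h import *
s=manip.get_state();print(s['position'],s['contact_force'],s['moment'],w2b(s['position'][:2])*1e3)
im=snap('top','t11.png');cv2.imwrite('pics/c21.png',cv2.resize(im[160:220,260:430,::-1],None,fx=4.7,fy=4.7,interpolation=cv2.INTER_CUBIC))
E
```

```text
[ 0.6316 -0.019   0.1676] [-4.6896  0.3894  2.1117] [0.0633 0.5577 0.2056] [42.6563  7.6173]
```

View pics/c21.png

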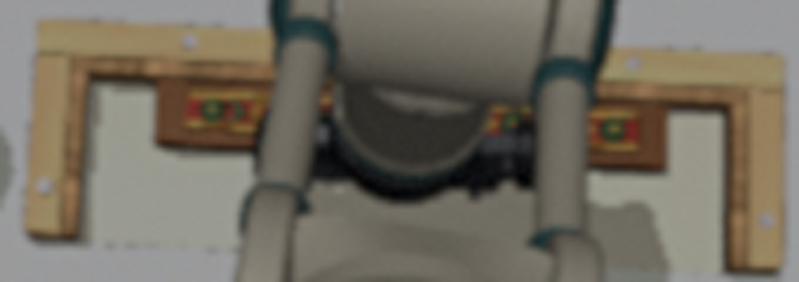

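arm_command --targets '[{"dp": [0,0,-0.001],"turn": [0,0,0],"grip": 1}]'

```text
clock: 17.3
position: [0.632, -0.019, 0.1675]
ee_rot: [0.012, -0.706, 0.012, 0.708]
contact_force: [-6.9, -2.1, 5.5]
width: 0.0854
```

arm_command --targets '[{"dp": [0,0,0],"turn": [0,0,0],"grip": 1}]'

```text
clock: 17.4
position: [0.632, -0.0191, 0.1675]
ee_rot: [0.012, -0.706, 0.013, 0.708]
contact_force: [-5.5, -0.2, 4.4]
width: 0.0854
```

```bash
python3 - <<'E'
from h import *
s=manip.get_state();print(s['position'],s['contact_force'],s['moment'])
E
```

```text
[ 0.632  -0.0191  0.1675] [-5.546  -0.1975  4.4238] [0.0893 0.8737 0.2371]
```

arm_command --targets '[{"dp": [0,0,0.01],"turn": [0,0,0],"grip": 1},{"dp": [0,0,0.015],"turn": [0,0,0],"grip": 1},{"dp": [-0.03,0,0],"turn": [0,0,0],"grip": 1},{"dp": [-0.05,0,0],"turn": [0,0,0],"grip": 1},{"dp": [-0.05,0,0.02],"turn": [0,0,0],"grip": 1},{"dp": [-0.02,0,0.05],"turn": [0,0,0],"grip": 1},{"dp": [0,0,0.05],"turn": [0,0,0],"grip": 1},{"dp": [0,0,0.05],"turn": [0,0,0],"grip": 1}]'

```text
clock: 18.2
position: [0.4422, -0.0121, 0.3137]
ee_rot: [-0.013, 0.709, -0.013, -0.705]
contact_force: [-0.0, -0.2, -0.4]
width: 0.0851
```

arm_command --targets '[{"dp": [0,0,0.05],"turn": [0,0,0],"grip": 1},{"dp": [0,0,0.03],"turn": [0,0,0],"grip": 1},{"dp": [0,0,0],"turn": [0,0,0],"grip": 1}]'

```text
clock: 18.5
position: [0.3589, -0.0085, 0.3123]
ee_rot: [0.013, -0.706, 0.013, 0.707]
contact_force: [-0.5, 0.2, 0.8]
width: 0.0854
```

```bash
python3 - <<'E'
from h import *
s=manip.get_state();print(s['position'],s['contact_force'])
im=snap('top','t12.png');cv2.imwrite('pics/c22.png',cv2.resize(im[155:225,260:430,::-1],None,fx=4.7,fy=4.7,interpolation=cv2.INTER_CUBIC))
im=snap('scene','s12.png');cv2.imwrite('pics/c23.png',cv2.resize(im[180:270,190:410,::-1],None,fx=3.6,fy=3.6,interpolation=cv2.INTER_CUBIC))
E
```

```text
[ 0.3589 -0.0085  0.3123] [-0.5372  0.2167  0.7589]
```

View pics/c22.png

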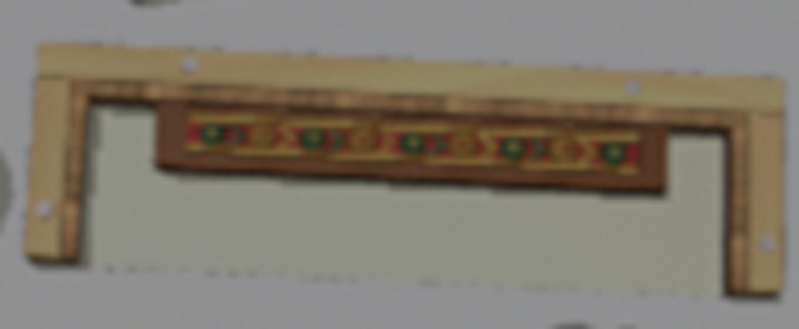

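View pics/c23.png

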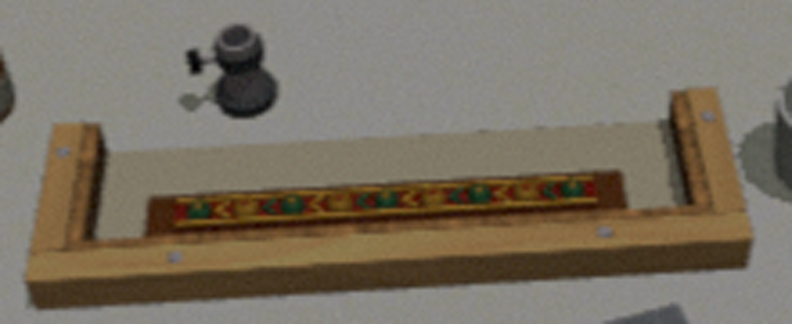

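View pics/s12.png

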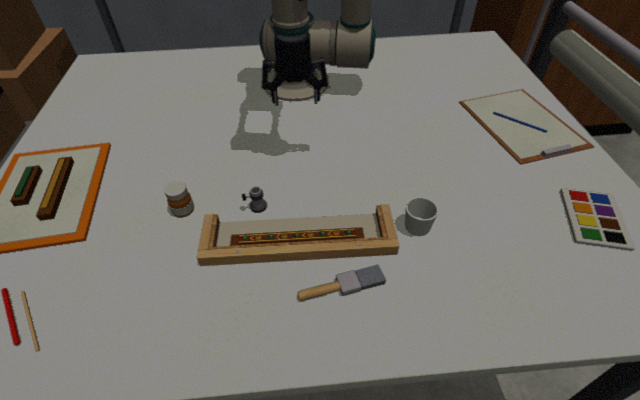

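View pics/t12.png

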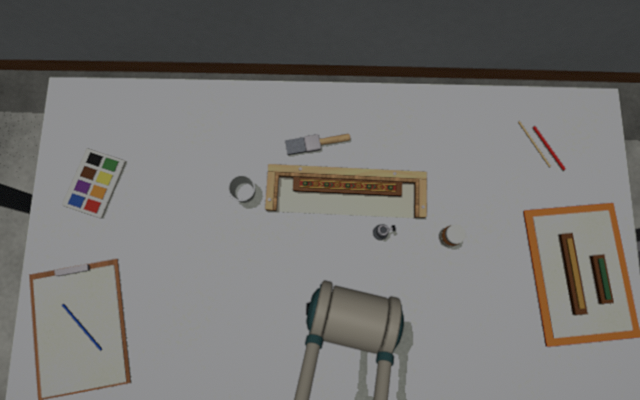

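```bash
python3 - <<'E'
from h import *
railp([(158,101),(159,165),(664,187),(666,126)],4.7,260,155)
im=cv2.imread('pics/t12.png')
cv2.imwrite('pics/c24.png',cv2.resize(im[165:215,285:345],None,fx=10,fy=10,interpolation=cv2.INTER_CUBIC))
cv2.imwrite('pics/c25.png',cv2.resize(im[165:215,355:415],None,fx=10,fy=10,interpolation=cv2.INTER_CUBIC))
a=cv2.imread('pics/t0.png').astype(int);d=np.abs(a-im).max(2)
for nm,(x0,y0,x1,y1) in dict(cup=(222,170,265,212),brush=(280,125,355,160),jar=(438,218,470,252)).items(): print(nm,d[y0:y1,x0:x1].mean(),d[y0:y1,x0:x1].max())
print('bg',d[300:340,480:510].mean(),d[300:340,480:510].max())
E
```

```text
c [ 0.6608 -0.03  ] yaw -1.7088723940393717 len 0.2747708412081763 w 0.035466563572505994 0.03395536724792868
bay: c [72.1953 -2.4159] R [  72.7356 -142.4149] L [ 71.655 137.583] yawb 0.2211276059606282 post clr(collar)mm 75.2178653906908
cup 2.0376522702104096 4
brush 2.072 5
jar 2.0909926470588234 5
bg 2.1391666666666667 4
```

View pics/c24.png

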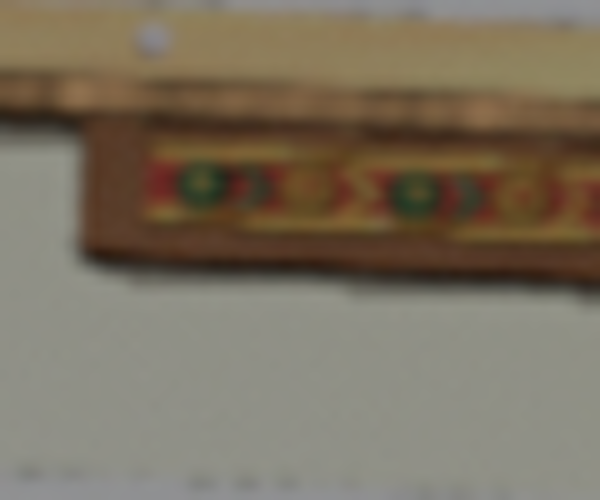

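View pics/c25.png

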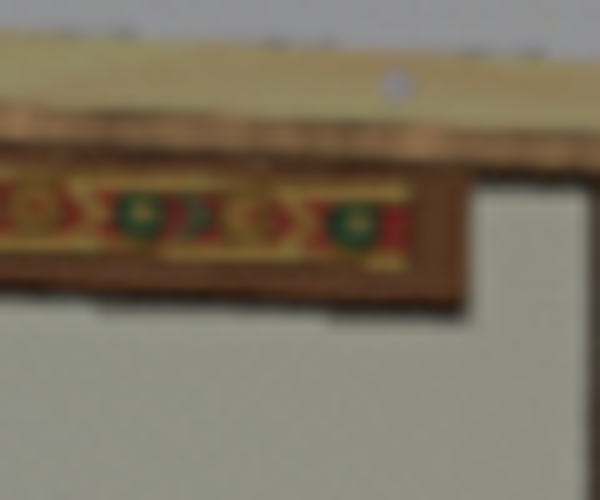

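```bash
python3 - <<'E'
from h import *
print(manip.sign_off(), manip.get_state()['clock'])
E
```

```text
the job is handed in; nothing more can be done
the job is handed in; nothing more can be done
```

The rail is lying along the back of the bay against the cork. I handed the job in at about 18.6 s.

**How it went:** I pushed the front long side with two open fingertips until the rail was clear of the post. I then pushed the left end face with shut fingers, which slid the right end in behind the post. Last, I swung the left end in with two fingertips and pushed the rail squarely back until the force rose to about 5–7 N, then drew the hand well away. During the pushes past the post, my measurements put the rail at least 16 mm clear of its collar.

**Last checks:**
- **Rail position:** the camera puts the rail's centre at x = 72 mm and y = −2 mm in the bay frame, where 72 mm means touching the back cork. It is about 0.2° off parallel, which is within measuring error, and no gap shows at either end in the enlarged views.
- **Other objects:** the cup, jar and brush areas of the picture are unchanged from the start, to within image noise.
- **Hand:** it is about 0.3 m from the rail and touching nothing.
- **One oddity:** during the final press there was also an upward force on the tool of about 4–5 N. It was gone after I backed off, and the pictures show no sign that the rail lifted.

No check failed.

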